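# Level a stockroom shelf and hold the level down

## Task

Lay the spirit level lengthwise on the little shelf, right way up and clear of the black knob, and let go of it. Then turn the shelf's levelling foot by the knob until the level's bubble settles between the two lines. Last, press the level down on the shelf by its rubber pad with a light, steady push (about 10 newtons) and finish while still pressing, the bubble still between the lines; leave the other things on the bench alone.

Things in the scene. Friction and masses are not known exactly. Their poses are not given: they have to be found in the camera images.
- riser: Fixed low shelf stand, 150 x 400 mm, on the bench; its origin lies on the bench under the middle of the shelf. Its y axis runs along the shelf's length: hinged legs at y = +190 mm, the levelling foot at y = -160 mm. Its x axis runs across the shelf. It does not move during the job.
- deck: Shelf board: plywood in a black steel frame, 150 mm wide (x), 400 mm long (y), 22 mm thick. Origin on the hinge line, 57 mm above the bench at riser y = +190 mm; its flat top is 13 mm above the origin (70 mm above the bench when level) and spans y = +10 to -390 mm in its own frame. The foot raises or lowers the -y end; at the start that end is 2.5 to 6.5 mm low.
- bay (a point): Point on the board's top surface where the level's middle sits well: 140 mm from the hinge along the board, midway across. The level may lie up to 50 mm from it, lengthwise with the shelf (either end first).
- knob (a point): Middle of the foot's knob: round black fluted disc, 42 mm diameter, 30 mm tall, upright axis, on a 12 mm screw through the shelf. This point is 117 mm above the bench (the knob spans 102 to 132). Clockwise seen from above raises that end of the shelf. It keeps its height, turns against 0.08 N m friction, stays where left; at most 2.6 rad from level. 1 rad moves the bubble 9.5 mm.
- level: Loose aluminium spirit level, 220 mm long (its x), 30 mm wide (y), 40 mm high, about 0.35 kg. Starts right way up on the bench. Origin in the middle of its underside. The raised rubber pad is in the middle of its top, the vial on its +x half.
- vial (a point): Middle of the level's green vial, on its top face 40 mm above its underside and 64 mm from its middle towards +x; axes as the level's. Two black rings around the vial stand 12.5 mm either side of this point.
- bubble (a point): Middle of the pale bubble, 16 mm long, in the vial. It runs along the level's x axis, up to 26 mm from the vial's middle, towards the higher end, and takes about 0.7 s to settle. Centred: within 4 mm of vial along the level's x, that is, between the rings.
- pad_top (a point): Middle of the top of the level's black rubber press pad, 42 x 24 mm (along x, y of the level), standing 8 mm above the level's top (48 mm above its underside). The pad is sprung: it starts to give at 2 N and sinks 6 mm, reaching its stop at about 12.5 N.
- carton: Bystander: closed cardboard carton 70 x 110 x 60 mm on the bench, origin under its middle. Leave alone.
- tape: Bystander: roll of clear tape, 90 mm across, 45 mm tall, on its flat side, origin under its middle. Leave alone.
- cards: Bystander: white pack 75 x 105 x 35 mm on the bench, origin under its middle. Leave alone.
Things that resemble listed ones, but are neither listed nor needed, are in the scene too. There is more than one size of the level; the one meant has the size given above.

How it is judged (in metres and radians):
On the way, in this order (a step that is already met when the one before it is completed fails the run):
1. the level lies lengthwise on the shelf, let go (z of level in the frame of deck between 0.008 and 0.018 m and x of level in the frame of deck between -0.06 and 0.06 m and y of level in the frame of deck between -0.25 and -0.05 m and angle between the x axis of level and the y axis of deck, either way round below 0.17 rad and angle between the z axis of level and the z axis of deck, either way round below 0.03 rad and angle between level's own z axis and vertical below 0.1 rad and contact force between level and the arm below 0.2 N and contact force between level and the fingers below 0.2 N), for 0.8 s.
2. the bubble is between the lines, with the level lying free on the shelf (z of level in the frame of deck between 0.008 and 0.018 m and x of level in the frame of deck between -0.06 and 0.06 m and y of level in the frame of deck between -0.25 and -0.05 m and angle between the x axis of level and the y axis of deck, either way round below 0.17 rad and angle between the z axis of level and the z axis of deck, either way round below 0.03 rad and angle between level's own z axis and vertical below 0.1 rad and x of bubble in the frame of vial between -0.004 and 0.004 m and contact force between level and the fingers below 0.2 N), for 0.3 s.
At the end, for the whole second after the job is handed in: The level lies right way up, lengthwise on the shelf (within 0.17 rad; its middle within 60 mm of the centre line, 50 to 250 mm from the hinge), bubble within 4 mm of the vial's middle, and the fingers press it so that it bears on the shelf with 8 to 30 N (3 to 4 N is its own weight) (z of level in the frame of deck between 0.008 and 0.018 m and x of level in the frame of deck between -0.06 and 0.06 m and y of level in the frame of deck between -0.25 and -0.05 m and angle between the x axis of level and the y axis of deck, either way round below 0.17 rad and angle between the z axis of level and the z axis of deck, either way round below 0.03 rad and angle between level's own z axis and vertical below 0.1 rad and x of bubble in the frame of vial between -0.004 and 0.004 m and contact force between level and deck between 8 and 30 N and contact force between level and the fingers above 3 N); the arm keeps its last pose, push and grip.
It fails at once if a bystander is pushed more than 20 mm (distance of any of carton, tape, cards from where it was at the start of the episode above 0.02 m).
It fails at once if the level is rammed onto the shelf with more than 60 N (contact force between level and deck above 60 N).
It also fails if it takes over 64 s, if anything falls off the work surface, if the arm or the gripper's body presses on something with over 40 N, if the wrist force passes 120 N, or if a joint passes its speed limit or range.

## Robot

A 6-joint arm with a two-finger parallel gripper is mounted at the origin on the work surface. World frame = base frame: x ahead of the robot, y to its left, z up, the work surface at z = 0. Lengths are in m, angles in degrees, forces in N, time in s.
With the tool pointing down it reaches from about 0.275 to 0.725 m from the base axis. Payload 5.6 kg.
Tool frame: the origin (TCP) lies on the mounting face of the last link; the fingertips stand 173 mm ahead of it and the grasp point (between the pads) lies 155 mm ahead of it (env.finger_overhang is the distance from the TCP to the fingertips, in m); z points along the fingers, x is the direction in which the jaws open and shut, and the axes are right-handed (so a half turn about z gives the same grasp; the last joint's range is limited). The gripper opens to 85 mm and grips with 20 to 120 N. Pads are 22 mm wide; open, the fingers measure 114 mm over their backs; the gripper's body (76 mm by 85 mm) begins 54 mm behind the grasp point. The pads swing forward as they close: fully open they stand 13 mm farther back than shut.
Start: joints at [-52.735, 14.616, 6.199, 0, -81.583, -16.306], TCP at [0.197, -0.514, 0.405] pointing down, gripper open.
Joint ranges: [-168.99, 168.99], [-69.2, 112.95], [-62.41, 85.93], [-164.36, 98.24], [-168.68, -3.75], [-174.98, 174.98]. Speed limits (degrees/s): [147.25, 147.25, 180, 180, 180, 180].

## Interface

Orientations are given as [roll, pitch, yaw] about the fixed x, y, z axes, in that order (R = Rz(yaw) Ry(pitch) Rx(roll)).
In Python, from station import env, viewer gives the robot as it stands.
- The arm moves only by the tool apply_moves, never from a script. Its arguments are lists of equal length, an entry for each row: "dp": the shift along the tool's x, y, z in units of 25 mm (1.0 is 25 mm), a list of three; "yaw": the turn about the tool's z in units of 5 degrees (1.0 is 5 degrees). In form: {"dp": [[dx, dy, dz], ...], "yaw": [yaw, ...]}. A call has exactly 10 rows; each row is the pose to reach, as a shift and turn from the pose commanded when the call began, along the tool's axes at that moment; what a row does not reach only later rows make up. A row lasts 1/8 s, in which the tool goes at most 62.5 mm and 10.7 degrees, less where a joint would pass 70% of its speed; a pose out of reach is approached as far as the arm can. A call with a gripper value outside its range is refused whole. "jaw" is the closure, from 0 (fully open) to 1 (shut), set as the call begins (left out, the last holds). The fingers move at their own pace and stop on an object; the grip force is fixed at half the most. Time passes only in rows, so rows that repeat a pose let the fingers close, or fill a call up. It gives the time, the measured TCP pose, the force and the opening at its end, in the units of the state.
- env.get_obs(): the state, without advancing time (a new reading comes with each control period).
- viewer.camera(name): name is "scene" or "top" or "wrist"; returns a dict with "img" (480x640x3 uint8, red, green, blue), "fx", "fy", "cx", "cy" (pixels), "eye" and "attitude" of the camera in the world; the wrist camera has in their place "T_tool_cam" (4x4, takes a point from camera to tool coordinates, whose origin is the TCP and whose axes are the tool frame's). Camera axes: x right, y down, z forward; pixel columns grow to the right and rows downward; lengths in m; the calibration is good to about 2 mm. A picture is of the moment at which its call begins: read the wrist's pose just before it. There is no depth.
- env.hand_in(): hands the job in, once; it reports no verdict.
The state is a dict: "t": time; "q": joint angles; "qvel": joint speeds; "effort": joint torques, N m; "tool_pos": TCP position; "tcp_rot": TCP orientation; "contact_force": force on the tool from outside, world axes, zero at the start; "moment": the same for the moment, N m; "opening": opening from 0.0 (shut) to 1.0 (fully open).
Only numpy, scipy, OpenCV 4.12 (cv2) and the standard library are available. Lean on these libraries where they do the work, as an engineer would, in place of code of your own. Each camera call takes 0.05 s, during which the arm holds its last target.

## Working session

There is one attempt and no reset: what is moved stays moved. The work goes in short steps, Python scripts to look and compute and a tool call to move; the robot and the scene stay as the last step left them, time stands still between calls to the robot, and variables do not carry over. Pictures are saved under pics/ and viewed, and the job is handed in when it is done.

Besides the shell and the picture viewer there is one more tool, called after "Request:" as name(argument=value, ...), one argument or row to a line, values as JSON. apply_moves: Moves the arm, as the interface text tells. Its arguments: {"type":"object","properties":{"dp":{"type":"array"},"yaw":{"type":"array"},"jaw":{"type":"number"}},"required":["dp","yaw"]}

```bash
ls; mkdir -p pics
python3 - <<'E'
from station import env, viewer
import cv2
print(env.get_obs())
for n in ["scene","top","wrist"]:
    c=viewer.camera(n); cv2.imwrite(f"pics/{n}0.png",c["img"][:,:,::-1]); print({k:v for k,v in c.items() if k!="img"})
E
```

```text
pics
{'t': 0.0, 'q': array([-5.27359299e+01,  1.46531716e+01,  6.12944363e+00, -2.52940143e-02,
       -8.15819606e+01, -1.63069883e+01]), 'qvel': array([-0.10256959, -0.02557376,  0.01116787,  0.02294349, -0.01701961,
       -0.02166715]), 'effort': array([-4.32062716e-04, -3.86627483e+01,  2.37941533e+01,  5.36540017e+00,
       -6.16394071e-03, -3.74519846e-05]), 'tool_pos': array([ 0.19672374, -0.51343723,  0.40379091]), 'tcp_rot': array([-1.79994332e+02, -1.08461269e-01,  1.10953350e+02]), 'contact_force': array([-0.01758875,  1.40553542, -0.34824987]), 'moment': array([ 0.01512246,  0.0309596 , -0.01632116]), 'opening': 0.9996785064368958}
{'fx': 578.3158111798837, 'fy': 578.3158111798837, 'cx': 315.69593150561803, 'cy': 231.93794209033638, 'eye': array([ 1.01806233, -0.57477048,  1.25970835]), 'attitude': array([-148.36836331,    0.71173534,   39.68477373])}
{'fx': 463.6267879276897, 'fy': 463.6267879276897, 'cx': 316.0810486288551, 'cy': 242.8240581701007, 'eye': array([ 0.48600189, -0.04713259,  1.10497705]), 'attitude': array([-177.25591219,   -1.17730733,  -90.65108657])}
{'fx': 342.81137028753847, 'fy': 342.81137028753847, 'cx': 320.23647394489495, 'cy': 246.24192426987494, 'T_tool_cam': array([[ 9.99999770e-01,  2.65623879e-04,  6.23920670e-04,
        -5.90661629e-04],
       [-4.46720089e-04,  9.50270068e-01,  3.11426715e-01,
        -8.06827478e-02],
       [-5.10170765e-04, -3.11426922e-01,  9.50269968e-01,
         3.02809833e-02],
       [ 0.00000000e+00,  0.00000000e+00,  0.00000000e+00,
         1.00000000e+00]])}
```

View pics/scene0.png

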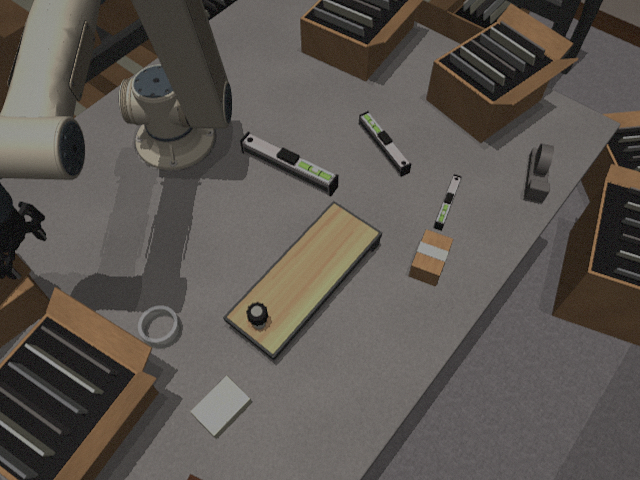

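View pics/top0.png

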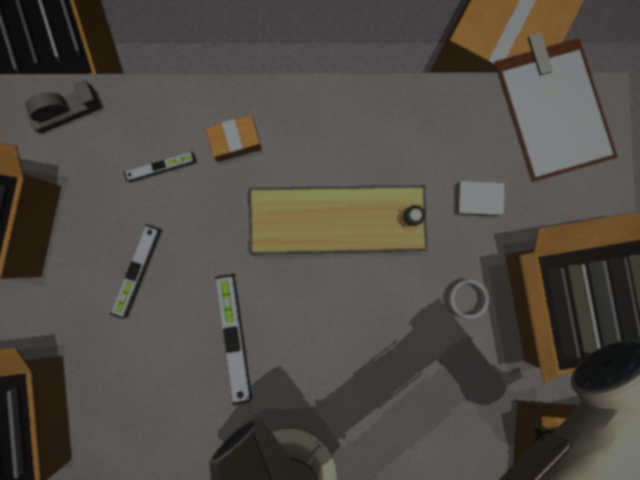

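View pics/wrist0.png

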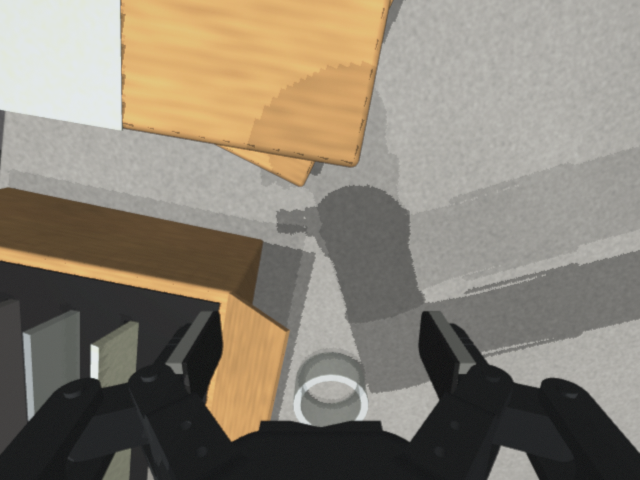

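```bash
cat > h.py <<'E'
import numpy as np, cv2
from scipy.spatial.transform import Rotation as R
from station import env, viewer
def cam(n):
    o=env.get_obs(); c=viewer.camera(n)
    if n=="wrist":
        T=np.eye(4); T[:3,:3]=R.from_euler('xyz',o['tcp_rot'],degrees=True).as_matrix(); T[:3,3]=o['tool_pos']
        W=T@c['T_tool_cam']
    else:
        W=np.eye(4); W[:3,:3]=R.from_euler('xyz',c['attitude'],degrees=True).as_matrix(); W[:3,3]=c['eye']
    c['W']=W; return c
def cast(c,p,z):
    p=np.asarray(p,float).reshape(-1,2)
    d=np.c_[(p[:,0]-c['cx'])/c['fx'],(p[:,1]-c['cy'])/c['fy'],np.ones(len(p))]@c['W'][:3,:3].T
    e=c['W'][:3,3]; return e+d*((z-e[2])/d[:,2])[:,None]
def proj(c,P):
    P=np.asarray(P,float).reshape(-1,3); q=(P-c['W'][:3,3])@c['W'][:3,:3]
    return np.c_[q[:,0]/q[:,2]*c['fx']+c['cx'],q[:,1]/q[:,2]*c['fy']+c['cy']]
E
python3 - <<'E'
from h import *
c=cam("top"); im=c['img']; b=im[:,:,::-1]
hsv=cv2.cvtColor(im,cv2.COLOR_RGB2HSV)
cv2.imwrite("pics/lvl.png",cv2.resize(b[210:330,90:180],None,fx=5,fy=5,interpolation=cv2.INTER_CUBIC)[:600])
cv2.imwrite("pics/shelf.png",cv2.resize(b[170:270,240:440],None,fx=4,fy=4,interpolation=cv2.INTER_CUBIC))
# shelf wood
m=cv2.inRange(hsv,(10,60,60),(35,255,255)); m[:175]=0;m[265:]=0;m[:,:235]=0;m[:,440:]=0
cs,_=cv2.findContours(m,cv2.RETR_EXTERNAL,cv2.CHAIN_APPROX_NONE)
r=cv2.minAreaRect(max(cs,key=cv2.contourArea)); print(r); print(cast(c,cv2.boxPoints(r),0.068).round(4))
# green
g=cv2.inRange(hsv,(35,80,80),(60,255,255)); n,l,s,ce=cv2.connectedComponentsWithStats(g)
for i in range(1,n):
    if s[i,4]>8: print(s[i],ce[i])
E
```

```text
((337.5345153808594, 219.09747314453125), (62.97031021118164, 173.93223571777344), 88.9291763305664)
[[ 0.6575  0.078   0.068 ]
 [ 0.6617 -0.3146  0.068 ]
 [ 0.5191 -0.314   0.068 ]
 [ 0.516   0.0761  0.068 ]]
[181 155   9   6  32] [185.1875 157.5625]
[168 160   9   5  31] [171.51612903 161.64516129]
[221 281   9  18 123] [224.90243902 289.33333333]
[123 283   8  13  66] [126.54545455 288.45454545]
[115 300  10  13  67] [119.3880597  306.19402985]
[224 304   9  19 125] [228.248 313.76 ]
```

View pics/lvl.png

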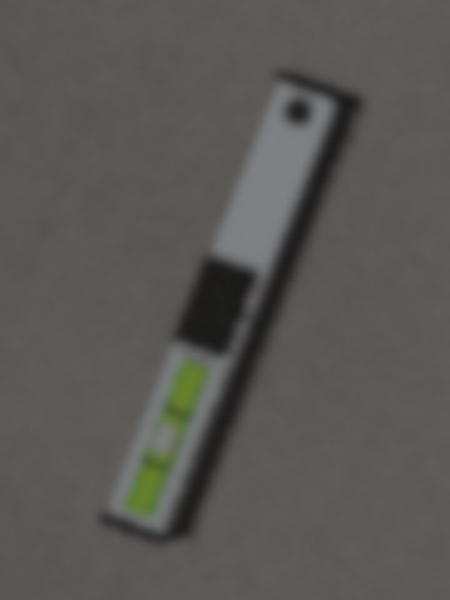

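View pics/shelf.png

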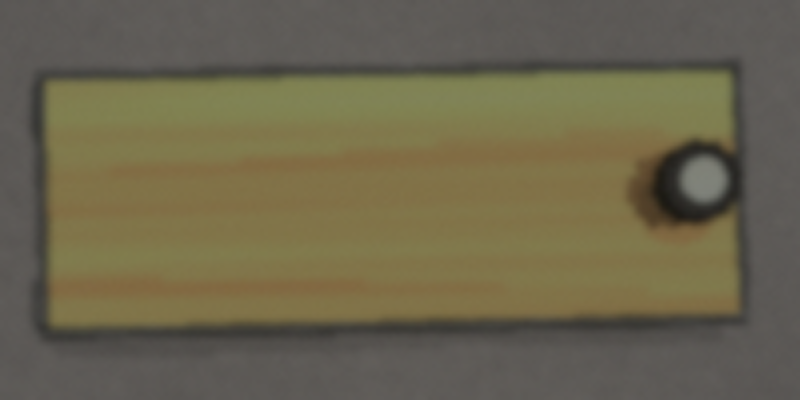

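Run:
```python
from h import *
c=cam("top")
P=cast(c,[[90+307/5,210+85/5],[90+137/5,210+525/5]],0.04); print(P, np.linalg.norm(P[0]-P[1]), P.mean(0))
print("pad",cast(c,[[133.4,271.4]],0.048))
v=P[0]-P[1]; print("axis yaw",np.degrees(np.arctan2(v[1],v[0])))
print("knob",cast(c,[[240+705/4,170+180/4]],0.132))
o=env.get_obs(); T=R.from_euler('xyz',o['tcp_rot'],degrees=True).as_matrix(); print(T)
t=P.mean(0); t[2]=0.30; print("shift units", T.T@(t-o['tool_pos'])/0.025)
s=cam("scene"); print(proj(s,[P.mean(0)+[0,0,.008]]),proj(s,cast(c,[[240+705/4,170+180/4]],0.132)), proj(s,[.588,-.069,.07]))
```

```text
[[0.57694717 0.30670971 0.04      ]
 [0.37793775 0.38201384 0.04      ]] 0.21278030729457983 [0.47744246 0.34436177 0.04      ]
pad [[0.47611305 0.34385063 0.048     ]]
axis yaw -20.726382924087833
knob [[ 0.58918163 -0.28041538  0.132     ]]
[[-3.57671939e-01  9.33847218e-01 -3.96397823e-04]
 [ 9.33846883e-01  3.57672148e-01  7.95536910e-04]
 [ 8.84690391e-04 -8.56336429e-05 -9.99999605e-01]]
shift units [28.02679097 22.75917642  4.19321682]
[[383.66760577 136.20191552]] [[255.18724106 310.48981005]] [[318.57774858 256.89079091]]
```

Request:
apply_moves(
  dp=[
    [1.7,1.4,0],
    [3.4,2.7,0],
    [5.0,4.1,0],
    [6.7,5.5,0],
    [8.4,6.8,0],
    [10.1,8.2,0],
    [11.8,9.6,0],
    [13.4,10.9,0],
    [15.1,12.3,0],
    [16.8,13.7,0],
  ],
  yaw=[-1.7,-3.3,-5,-6.6,-8.3,-10,-11.6,-13.3,-14.9,-16.6],
)

```text
t: 1.55
tool_pos: [0.3663, 0.0029, 0.405]
tcp_rot: [180.0, 0.1, -165.7]
contact_force: [1.7, -0.9, 0.1]
opening: 0.997
```

```bash
cat >> h.py <<'E'
def go(x,y,z,yaw):
    o=env.get_obs(); T=R.from_euler('xyz',o['tcp_rot'],degrees=True).as_matrix()
    d=(yaw-o['tcp_rot'][2]+180)%360-180
    print("t",round(o['t'],2),"pos",o['tool_pos'].round(4),"rot",o['tcp_rot'].round(2),"q",o['q'].round(1),"F",o['contact_force'].round(2),"op",round(o['opening'],3))
    print("units",(T.T@(np.array([x,y,z])-o['tool_pos'])/0.025).round(2),"yaw",round(-d/5,2))
E
python3 -c "
from h import *
go(.477,.344,.32,-110.7)"
```

```text
t 1.55 pos [0.3663 0.0029 0.405 ] rot [ 1.7999e+02  7.0000e-02 -1.6574e+02] q [ 25.4  -6.9 -17.2   0.  -79.7 -11.1] F [ 1.65 -0.89  0.05] op 0.997
units [-7.65 12.13  3.41] yaw -11.01
```

Request:
apply_moves(
  dp=[
    [-1.0,1.6,0.4],
    [-2.0,3.2,0.8],
    [-3.0,4.8,1.2],
    [-4.0,6.4,1.7],
    [-5.0,8.0,2.1],
    [-6.0,9.6,2.6],
    [-7.0,11.1,3],
    [-7.65,12.13,3.4],
    [-7.65,12.13,3.4],
    [-7.65,12.13,3.4],
  ],
  yaw=[-1.5,-3,-4.4,-5.9,-7.4,-8.8,-10,-11,-11,-11],
)

```text
t: 2.8
tool_pos: [0.4787, 0.3412, 0.3198]
tcp_rot: [-180.0, -0.0, -111.1]
contact_force: [0.2, -0.5, 0.3]
opening: 0.998
```

```bash
python3 -c "
from h import *
c=cam('wrist'); cv2.imwrite('pics/w1.png',c['img'][:,:,::-1]); np.save('w1.npy',c['W'])
c=cam('top'); cv2.imwrite('pics/t1.png',cv2.resize(c['img'][200:340,60:260,::-1],None,fx=4,fy=4))
go(.477,.344,.2,-110.7)"
```

```text
t 2.9 pos [0.4787 0.3408 0.3204] rot [-1.7998e+02  4.0000e-02 -1.1111e+02] q [ 50.7  20.9   2.7   0.  -71.7  18.2] F [-0.49 -0.15 -0.47] op 1.001
units [-0.09  0.11  4.82] yaw -0.08
```

View pics/w1.png

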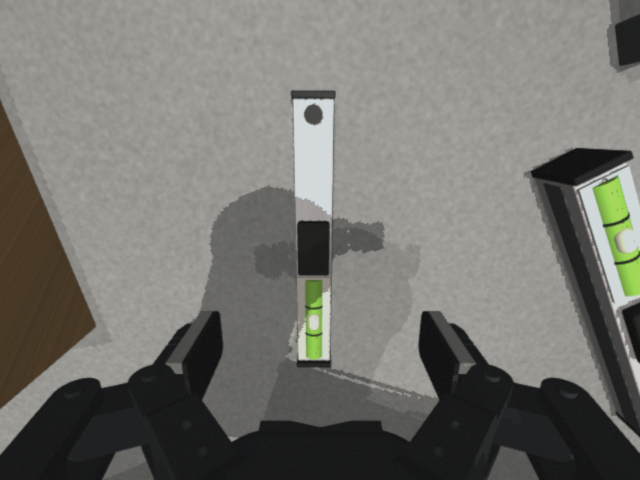

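```bash
python3 -c "
from h import *
c=cam('wrist')
P=cast(c,[[313.5,96],[314.3,364]],.04); print(P,np.linalg.norm(P[0]-P[1]),P.mean(0)); v=P[0]-P[1]; print(np.degrees(np.arctan2(v[1],v[0])))
q=cast(c,[[314,248]],.048)[0]; print(q)
go(q[0],q[1],.18,-110.7)
go(*P.mean(0)[:2],.18,-110.7)"
```

```text
[[0.57716251 0.30698585 0.04      ]
 [0.37810481 0.3843793  0.04      ]] 0.21357367282284556 [0.47763366 0.34568258 0.04      ]
-21.246034843647877
[0.47928629 0.34483987 0.048     ]
t 2.95 pos [0.4787 0.3408 0.3205] rot [-1.7997e+02  6.0000e-02 -1.1110e+02] q [ 50.7  20.9   2.7   0.  -71.7  18.2] F [-0.52 -0.16 -0.76] op 1.001
units [-0.15  0.04  5.62] yaw -0.08
t 2.95 pos [0.4787 0.3408 0.3205] rot [-1.7997e+02  6.0000e-02 -1.1110e+02] q [ 50.7  20.9   2.7   0.  -71.7  18.2] F [-0.52 -0.16 -0.76] op 1.001
units [-0.16  0.11  5.62] yaw -0.08
```

Request:
apply_moves(
  dp=[
    [-0.15,0.07,0.8],
    [-0.15,0.07,1.6],
    [-0.15,0.07,2.4],
    [-0.15,0.07,3.2],
    [-0.15,0.07,4.0],
    [-0.15,0.07,4.7],
    [-0.15,0.07,5.2],
    [-0.15,0.07,5.5],
    [-0.15,0.07,5.65],
    [-0.15,0.07,5.65],
  ],
  yaw=[0,0,0,0,0,0,0,0,0,0],
)

```text
t: 4.2
tool_pos: [0.4786, 0.3458, 0.1786]
tcp_rot: [-180.0, 0.0, -111.0]
contact_force: [-1.0, 0.1, -1.0]
opening: 1.002
```

Request:
apply_moves(
  dp=[
    [0,0,0],
    [0,0,0],
    [0,0,0],
    [0,0,0],
    [0,0,0],
    [0,0,0],
    [0,0,0],
    [0,0,0],
    [0,0,0],
    [0,0,0],
  ],
  yaw=[0,0,0,0,0,0,0,0,0,0],
  jaw=1.0,
)

```text
t: 5.45
tool_pos: [0.4787, 0.346, 0.1789]
tcp_rot: [-180.0, 0.1, -111.0]
contact_force: [-0.6, 1.2, 5.1]
opening: 0.348
```

Request:
apply_moves(
  dp=[
    [0,0,-0.2],
    [0,0,-0.6],
    [0,0,-1.2],
    [0,0,-2],
    [0,0,-3],
    [0,0,-4],
    [0,0,-5],
    [0,0,-5.6],
    [0,0,-5.6],
    [0,0,-5.6],
  ],
  yaw=[0,0,0,0,0,0,0,0,0,0],
)

```text
t: 6.7
tool_pos: [0.4782, 0.3454, 0.3173]
tcp_rot: [179.9, -0.1, -111.1]
contact_force: [0.5, -0.1, -4.7]
opening: 0.342
```

```bash
python3 -c "
from h import *
c=cam('wrist'); cv2.imwrite('pics/w2.png',c['img'][:,:,::-1])
go(.588,-.069,.32,179.5)"
```

```text
t 6.75 pos [0.4782 0.3454 0.3171] rot [ 1.7993e+02 -1.3000e-01 -1.1105e+02] q [ 51.   21.4   2.9  -0.  -71.6  18. ] F [ 0.11 -0.41 -3.82] op 0.347
units [ 13.89 -10.05  -0.1 ] yaw 13.89
```

View pics/w2.png

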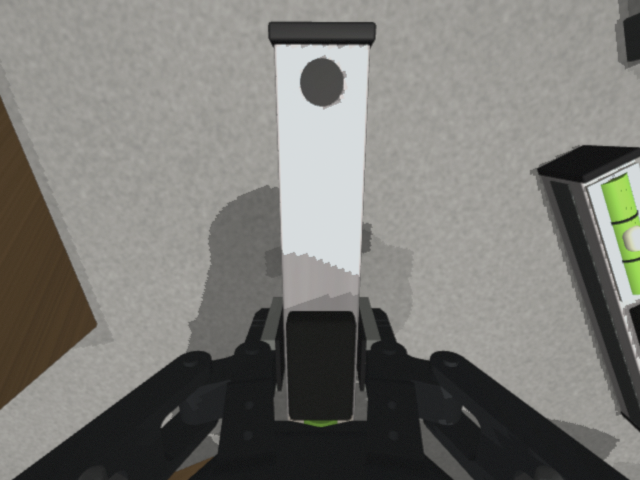

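Request:
apply_moves(
  dp=[
    [1.2,-0.9,0],
    [2.6,-1.9,0],
    [4.1,-2.9,0],
    [5.6,-4.0,0],
    [7.1,-5.1,0],
    [8.6,-6.2,0],
    [10.0,-7.2,0],
    [11.3,-8.2,0],
    [12.5,-9.0,0],
    [13.5,-9.8,0],
  ],
  yaw=[1.2,2.6,4.0,5.5,7.0,8.5,9.9,11.2,12.5,13.3],
)

```text
t: 8.0
tool_pos: [0.5859, -0.0587, 0.3172]
tcp_rot: [-180.0, -0.1, -177.7]
contact_force: [0.7, 0.8, -3.5]
opening: 0.344
```

```bash
python3 -c "
from h import *
c=cam('wrist'); cv2.imwrite('pics/w3.png',c['img'][:,:,::-1]); 
s=cam('scene'); cv2.imwrite('pics/s3.png',s['img'][:,:,::-1])
go(.588,-.069,.32,-179.5)
q=cast(c,[[320,10]],.07); print(q)
"
```

```text
t 8.1 pos [ 0.5863 -0.06    0.317 ] rot [-1.7994e+02 -1.4000e-01 -1.7780e+02] q [  9.4  21.3   2.7   0.  -71.6  -7.2] F [-0.39  0.65 -4.69] op 0.343
units [-0.05 -0.36 -0.12] yaw 0.34
[[ 0.59072563 -0.20324399  0.07      ]]
```

View pics/w3.png

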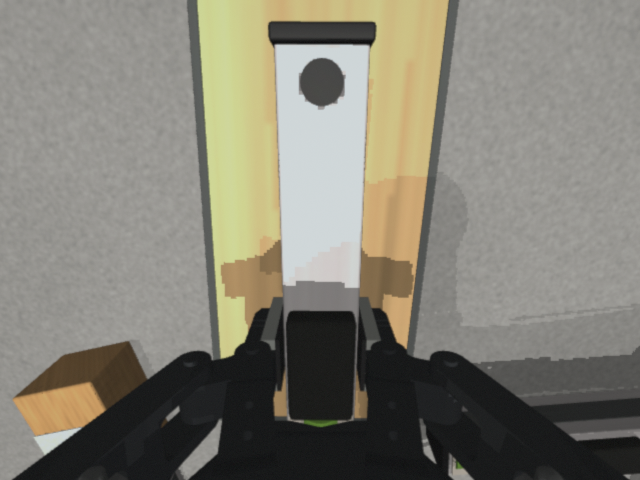

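View pics/s3.png

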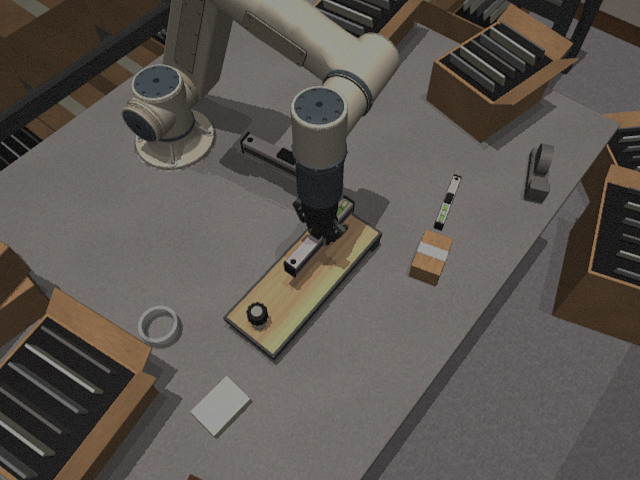

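Request:
apply_moves(
  dp=[
    [0,-0.1,0.3],
    [0,-0.2,0.7],
    [0,-0.3,1.1],
    [0,-0.3,1.5],
    [0,-0.3,1.9],
    [0,-0.3,2.2],
    [0,-0.3,2.4],
    [0,-0.3,2.55],
    [0,-0.3,2.6],
    [0,-0.3,2.6],
  ],
  yaw=[0.3,0.3,0.3,0.3,0.3,0.3,0.3,0.3,0.3,0.3],
)

```text
t: 9.35
tool_pos: [0.5864, -0.0648, 0.2536]
tcp_rot: [-180.0, 0.0, -179.0]
contact_force: [-0.4, -0.9, -3.6]
opening: 0.345
```

Request:
apply_moves(
  dp=[
    [0,0,0.02],
    [0,0,0.04],
    [0,0,0.06],
    [0,0,0.08],
    [0,0,0.1],
    [0,0,0.12],
    [0,0,0.14],
    [0,0,0.14],
    [0,0,0.14],
    [0,0,0.14],
  ],
  yaw=[0,0,0,0,0,0,0,0,0,0],
)

```text
t: 10.6
tool_pos: [0.5863, -0.0648, 0.2499]
tcp_rot: [180.0, -0.0, -179.0]
contact_force: [0.3, -0.2, -3.8]
opening: 0.343
```

Still free; lower another 2 mm slowly.

Request:
apply_moves(
  dp=[
    [0,0,0.01],
    [0,0,0.02],
    [0,0,0.03],
    [0,0,0.04],
    [0,0,0.05],
    [0,0,0.06],
    [0,0,0.06],
    [0,0,0.06],
    [0,0,0.06],
    [0,0,0.06],
  ],
  yaw=[0,0,0,0,0,0,0,0,0,0],
)

```text
t: 11.85
tool_pos: [0.5863, -0.0648, 0.2485]
tcp_rot: [-180.0, 0.0, -179.0]
contact_force: [0.2, 0.0, -3.3]
opening: 0.339
```

Request:
apply_moves(
  dp=[
    [0,0,0.01],
    [0,0,0.02],
    [0,0,0.03],
    [0,0,0.04],
    [0,0,0.05],
    [0,0,0.06],
    [0,0,0.06],
    [0,0,0.06],
    [0,0,0.06],
    [0,0,0.06],
  ],
  yaw=[0,0,0,0,0,0,0,0,0,0],
)

```text
t: 13.1
tool_pos: [0.5865, -0.065, 0.2471]
tcp_rot: [-180.0, 0.0, -179.0]
contact_force: [-0.6, -3.8, 3.0]
opening: 0.34
```

Request:
apply_moves(
  dp=[
    [0,0,0],
    [0,0,0],
    [0,0,0],
    [0,0,0],
    [0,0,0],
    [0,0,0],
    [0,0,0],
    [0,0,0],
    [0,0,0],
    [0,0,0],
  ],
  yaw=[0,0,0,0,0,0,0,0,0,0],
  jaw=0,
)

```text
t: 14.35
tool_pos: [0.5863, -0.0648, 0.2469]
tcp_rot: [180.0, 0.0, -179.0]
contact_force: [0.3, 0.6, 0.8]
opening: 0.999
```

Request:
apply_moves(
  dp=[
    [0,0,-0.3],
    [0,0,-0.8],
    [0,0,-1.6],
    [0,0,-2.6],
    [0,0,-3.5],
    [0,0,-4.4],
    [0,0,-5.2],
    [0,0,-6],
    [0,0,-6.4],
    [0,0,-6.4],
  ],
  yaw=[0,0,0,0,0,0,0,0,0,0],
)

```text
t: 15.6
tool_pos: [0.5863, -0.0648, 0.4079]
tcp_rot: [180.0, 0.1, -179.0]
contact_force: [-0.7, 0.5, 0.2]
opening: 1.001
```

```bash
python3 -c "
from h import *
c=cam('wrist'); cv2.imwrite('pics/w4.png',c['img'][:,:,::-1]); 
s=cam('scene'); cv2.imwrite('pics/s4.png',cv2.resize(s['img'][180:380,200:420,::-1],None,fx=3.6,fy=3))
go(.588,-.069,.32,-179.5)
"
```

```text
t 15.7 pos [ 0.5862 -0.0647  0.4063] rot [ 1.7998e+02 -6.0000e-02 -1.7904e+02] q [  8.9  19.2  12.7  -0.  -83.6  -7.9] F [-0.35  0.48 -0.59] op 1.001
units [-0.07 -0.17  3.45] yaw 0.09
```

View pics/w4.png

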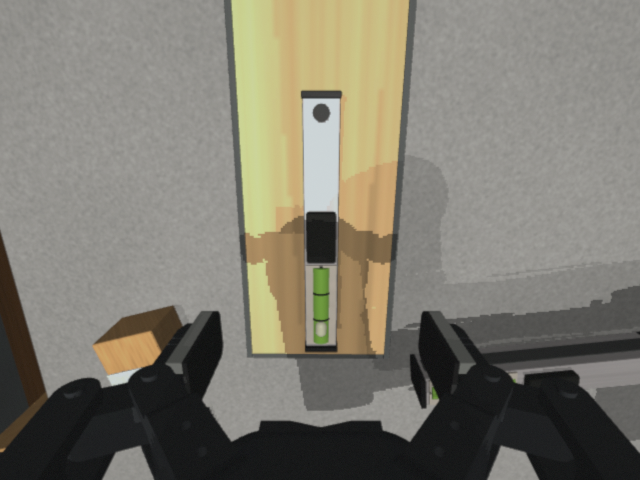

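View pics/s4.png

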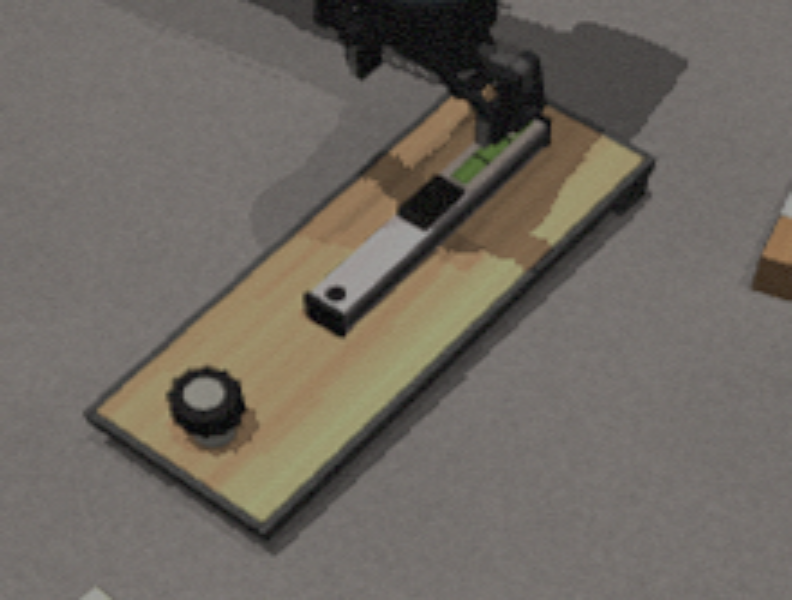

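```bash
cat >> h.py <<'E'
def bub(c,x0,x1,y0,y1,name):
    im=cv2.resize(c['img'][y0:y1,x0:x1],None,fx=8,fy=8,interpolation=cv2.INTER_CUBIC); cv2.imwrite(name,im[:600,:800,::-1])
E
python3 -c "
from h import *
c=cam('wrist'); bub(c,290,350,258,353-20,'pics/b4.png'); print(c['img'][265:350,321])
" | paste -sd' ' | sed 's/\] */]\n/g' | nl -v265
python3 -c "
from h import *
c=cam('top'); cv2.imwrite('pics/t4.png',c['img'][:,:,::-1])"
```

```text
265	[[133 128 124]
   266	[143 136 127]
   267	[157 153 139]
   268	[128 132 108]
   269	[ 84 109  56]
   270	[ 99 137  57]
   271	[107 149  61]
   272	[109 150  61]
   273	[108 150  60]
   274	[109 150  61]
   275	[108 150  61]
   276	[109 151  62]
   277	[109 150  61]
   278	[109 151  62]
   279	[109 150  61]
   280	[109 151  61]
   281	[110 151  62]
   282	[108 150  61]
   283	[109 151  61]
   284	[108 150  61]
   285	[108 150  61]
   286	[109 151  61]
   287	[109 151  61]
   288	[109 151  62]
   289	[109 151  61]
   290	[109 150  61]
   291	[109 150  61]
   292	[109 150  61]
   293	[108 148  60]
   294	[ 93 128  54]
   295	[ 47  61  34]
   296	[ 68  92  40]
   297	[105 145  60]
   298	[108 151  61]
   299	[108 150  61]
   300	[108 150  61]
   301	[107 149  59]
   302	[109 150  60]
   303	[108 150  61]
   304	[108 149  60]
   305	[109 150  61]
   306	[109 150  61]
   307	[107 149  60]
   308	[108 150  61]
   309	[108 149  61]
   310	[108 150  61]
   311	[108 149  61]
   312	[107 149  60]
   313	[108 150  60]
   314	[107 149  60]
   315	[107 149  60]
   316	[107 150  61]
   317	[107 149  60]
   318	[108 149  60]
   319	[106 147  59]
   320	[ 92 128  53]
   321	[ 47  60  37]
   322	[ 83  89  68]
   323	[135 142 112]
   324	[155 156 132]
   325	[166 166 142]
   326	[175 176 150]
   327	[179 179 154]
   328	[180 181 154]
   329	[178 179 153]
   330	[178 179 153]
   331	[178 179 152]
   332	[178 178 152]
   333	[177 178 152]
   334	[178 178 152]
   335	[174 175 149]
   336	[162 165 138]
   337	[138 154 111]
   338	[111 150  69]
   339	[106 148  60]
   340	[107 148  60]
   341	[108 149  60]
   342	[108 149  61]
   343	[107 148  62]
   344	[116 146  84]
   345	[125 133 112]
   346	[ 98  98  94]
   347	[ 41  40  40]
   348	[ 23  23  20]
   349	[ 27  27  28]
   350	]
```

View pics/t4.png

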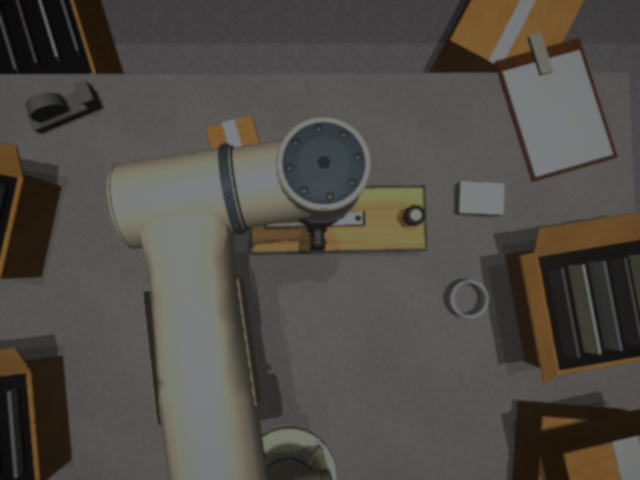

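```bash
python3 -c "
from h import *
go(.589,-.2804,.37,-132)
"
```

```text
t 15.8 pos [ 0.5862 -0.0647  0.406 ] rot [ 1.8000e+02 -1.0000e-01 -1.7904e+02] q [  8.9  19.2  12.7  -0.  -83.6  -7.9] F [ 0.69 -0.49 -0.18] op 1.0
units [ 0.03 -8.63  1.44] yaw -9.41
```

Request:
apply_moves(
  dp=[
    [0,-1,0],
    [0,-2.2,0],
    [0,-3.6,0],
    [0,-5,0.2],
    [0,-6.4,0.5],
    [0,-7.6,0.8],
    [0,-8.63,1.1],
    [0,-8.63,1.4],
    [0,-8.63,1.4],
    [0,-8.63,1.4],
  ],
  yaw=[-1.2,-2.4,-3.6,-4.8,-6,-7.2,-8.4,-9.4,-9.4,-9.4],
)

```text
t: 17.05
tool_pos: [0.59, -0.2803, 0.372]
tcp_rot: [-180.0, -0.0, -132.1]
contact_force: [-0.3, 1.0, -0.0]
opening: 0.995
```

```bash
python3 -c "
from h import *
c=cam('wrist'); cv2.imwrite('pics/w5.png',c['img'][:,:,::-1]); 
s=cam('top'); cv2.imwrite('pics/t5.png',cv2.resize(s['img'][150:290,230:470,::-1],None,fx=3.3,fy=3.3))
go(.589,-.2804,.272,-132)
print(proj(c,[.589,-.2804,.132]))
"
```

```text
t 17.15 pos [ 0.5901 -0.2802  0.3724] rot [-1.7996e+02  1.0000e-02 -1.3207e+02] q [-11.7  27.1  19.8   0.  -82.7  59.7] F [-0.6  -0.18 -0.35] op 0.998
units [0.04 0.03 4.02] yaw -0.01
[[320.00943862 263.64799492]]
```

View pics/w5.png

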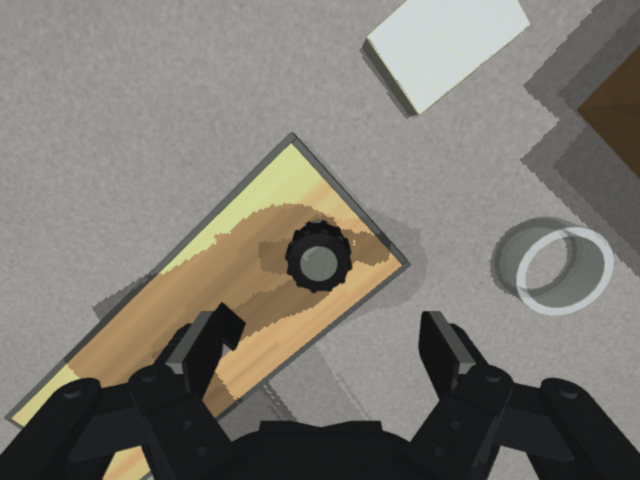

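View pics/t5.png

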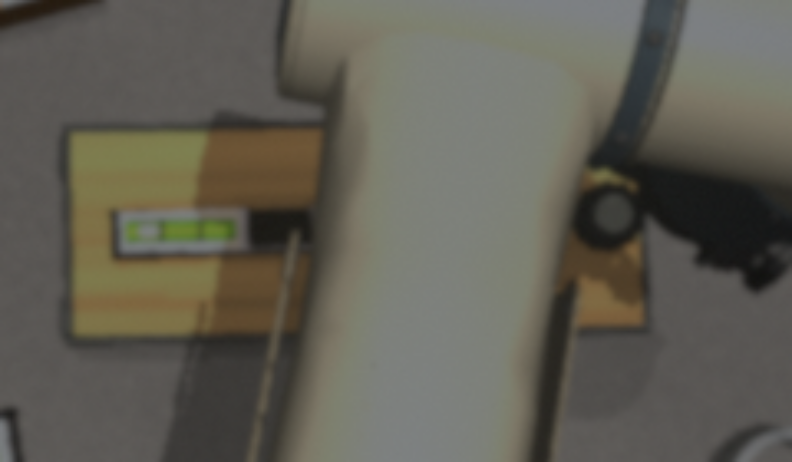

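Request:
apply_moves(
  dp=[
    [0,0,0.6],
    [0,0,1.2],
    [0,0,1.8],
    [0,0,2.4],
    [0,0,3.0],
    [0,0,3.4],
    [0,0,3.7],
    [0,0,3.9],
    [0,0,4.0],
    [0,0,4.0],
  ],
  yaw=[0,0,0,0,0,0,0,0,0,0],
)

```text
t: 18.4
tool_pos: [0.59, -0.2805, 0.2721]
tcp_rot: [-180.0, 0.0, -132.0]
contact_force: [0.6, 0.4, 0.5]
opening: 1.001
```

Request:
apply_moves(
  dp=[
    [0,0,0],
    [0,0,0],
    [0,0,0],
    [0,0,0],
    [0,0,0],
    [0,0,0],
    [0,0,0],
    [0,0,0],
    [0,0,0],
    [0,0,0],
  ],
  yaw=[0,0,0,0,0,0,0,0,0,0],
  jaw=1.0,
)

```text
t: 19.65
tool_pos: [0.5906, -0.2798, 0.2727]
tcp_rot: [-179.9, 0.1, -132.0]
contact_force: [2.4, 5.9, 2.9]
opening: 0.478
```

Request:
apply_moves(
  dp=[
    [0,0,0],
    [0,0,0],
    [0,0,0],
    [0,0,0],
    [0,0,0],
    [0,0,0],
    [0,0,0],
    [0,0,0],
    [0,0,0],
    [0,0,0],
  ],
  yaw=[0.6,1.6,2.8,4,5.2,6.4,7.6,8.8,10,11],
)

```text
t: 20.9
tool_pos: [0.5904, -0.2798, 0.2727]
tcp_rot: [180.0, 0.1, 172.8]
contact_force: [0.5, 4.9, 4.8]
opening: 0.479
```

```bash
python3 -c "
from h import *
s=cam('top'); cv2.imwrite('pics/t6.png',cv2.resize(s['img'][195:245,240:340,::-1],None,fx=8,fy=8))
c=cam('wrist'); cv2.imwrite('pics/w6.png',c['img'][:,:,::-1]); 
go(.589,-.2804,.272,108)
"
```

```text
t 21.0 pos [ 0.5904 -0.2798  0.2727] rot [1.7996e+02 1.0000e-01 1.7293e+02] q [-11.7  29.8   9.5  -0.1 -69.7   4.7] F [1.1  5.12 5.39] op 0.48
units [ 0.05 -0.03  0.03] yaw 12.99
```

View pics/t6.png

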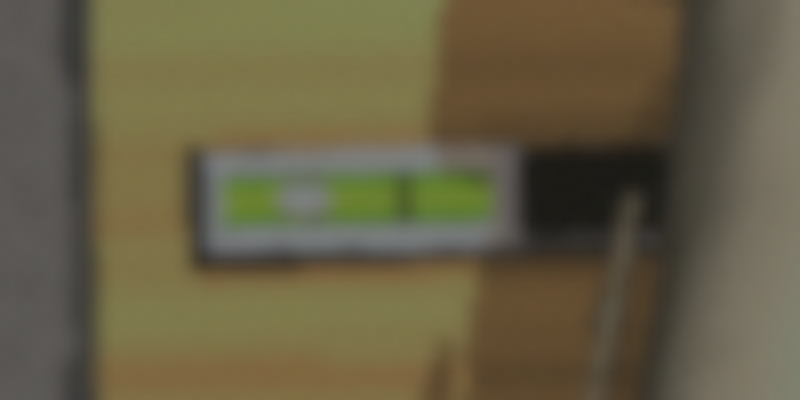

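View pics/w6.png

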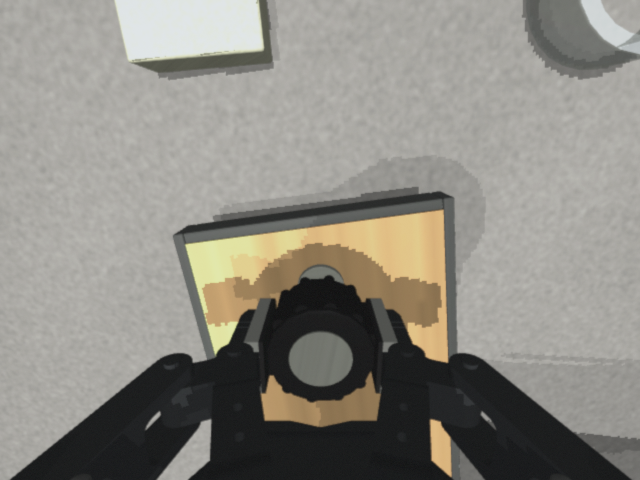

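Request:
apply_moves(
  dp=[
    [0,0,0],
    [0,0,0],
    [0,0,0],
    [0,0,0],
    [0,0,0],
    [0,0,0],
    [0,0,0],
    [0,0,0],
    [0,0,0],
    [0,0,0],
  ],
  yaw=[1,2,3.2,4.4,5.6,6.8,8,9,9,9],
)

```text
t: 22.25
tool_pos: [0.5902, -0.2798, 0.2727]
tcp_rot: [179.9, 0.0, 128.0]
contact_force: [-0.2, 6.2, 5.3]
opening: 0.476
```

Request:
apply_moves(
  dp=[
    [0,0,0],
    [0,0,0],
    [0,0,0],
    [0,0,0],
    [0,0,0],
    [0,0,0],
    [0,0,0],
    [0,0,0],
    [0,0,0],
    [0,0,0],
  ],
  yaw=[0,0,0,0,0,0,0,0,0,0],
)

```text
t: 23.5
tool_pos: [0.5902, -0.2798, 0.2727]
tcp_rot: [179.9, 0.0, 128.0]
contact_force: [0.1, 5.3, 5.3]
opening: 0.474
```

```bash
python3 -c "
from h import *
s=cam('top'); cv2.imwrite('pics/t7.png',cv2.resize(s['img'][195:245,240:340,::-1],None,fx=8,fy=8))
go(.589,-.2804,.272,108)
"
```

```text
t 23.55 pos [ 0.5902 -0.2798  0.2727] rot [179.92   0.   128.05] q [-11.7  29.8   9.5  -0.1 -69.7 -40.2] F [-0.36  6.56  4.69] op 0.478
units [ 0.01 -0.05  0.03] yaw 4.01
```

View pics/t7.png

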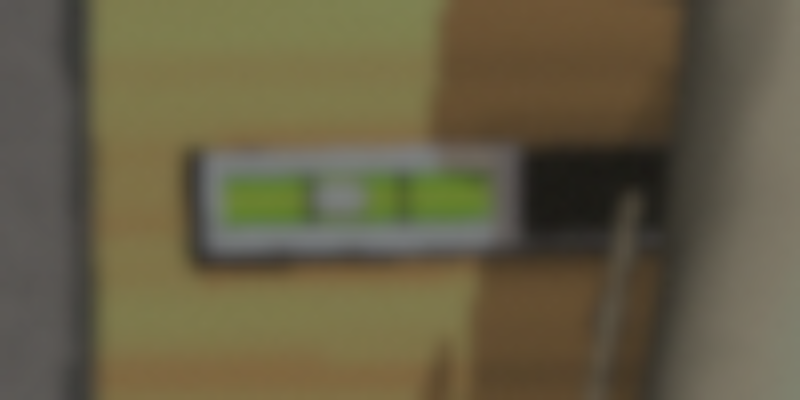

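Request:
apply_moves(
  dp=[
    [0,0,0],
    [0,0,0],
    [0,0,0],
    [0,0,0],
    [0,0,0],
    [0,0,0],
    [0,0,0],
    [0,0,0],
    [0,0,0],
    [0,0,0],
  ],
  yaw=[1,2,3,4,5,5.3,5.3,5.3,5.3,5.3],
)

```text
t: 24.8
tool_pos: [0.5901, -0.2796, 0.2727]
tcp_rot: [179.9, -0.1, 101.6]
contact_force: [0.2, 5.9, 5.1]
opening: 0.478
```

Request:
apply_moves(
  dp=[
    [0,0,0],
    [0,0,0],
    [0,0,0],
    [0,0,0],
    [0,0,0],
    [0,0,0],
    [0,0,0],
    [0,0,0],
    [0,0,0],
    [0,0,0],
  ],
  yaw=[0,0,0,0,0,0,0,0,0,0],
  jaw=0,
)

```text
t: 26.05
tool_pos: [0.5899, -0.2805, 0.2719]
tcp_rot: [-180.0, -0.0, 101.5]
contact_force: [0.0, 0.6, -0.1]
opening: 1.002
```

```bash
python3 -c "
from h import *
s=cam('top'); cv2.imwrite('pics/t8.png',cv2.resize(s['img'][195:245,240:340,::-1],None,fx=8,fy=8))
go(.589,-.2804,.272,108)
"
```

```text
t 26.1 pos [ 0.5899 -0.2805  0.2719] rot [180.     0.   101.46] q [-11.8  29.8   9.5   0.  -69.7 -66.8] F [-0.08  0.44  0.25] op 1.001
units [ 0.01 -0.04 -0.  ] yaw -1.31
```

View pics/t8.png

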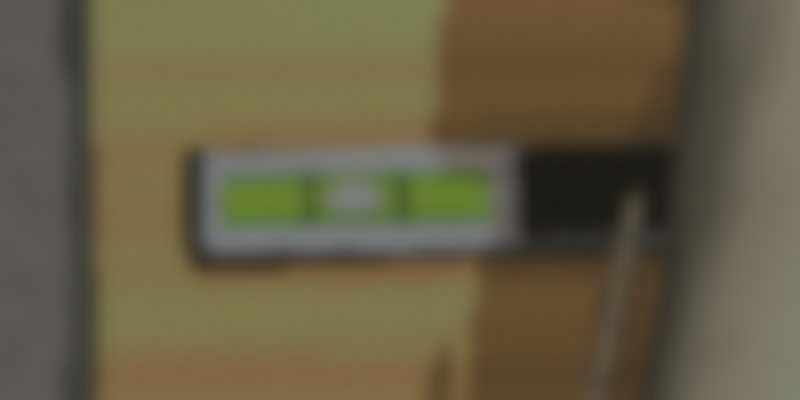

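Request:
apply_moves(
  dp=[
    [0,0,-0.4],
    [0,0,-1],
    [0,0,-1.8],
    [0,0,-2.6],
    [0,0,-3.4],
    [0,0,-4],
    [0,0,-4.4],
    [0,0,-4.4],
    [0,0,-4.4],
    [0,0,-4.4],
  ],
  yaw=[0,0,0,0,0,0,0,0,0,0],
)

```text
t: 27.35
tool_pos: [0.5899, -0.2804, 0.381]
tcp_rot: [-179.9, -0.0, 101.5]
contact_force: [0.8, -0.2, -0.1]
opening: 0.999
```

```bash
python3 -c "
from h import *
go(.586,-.065,.382,90)
"
```

```text
t 27.35 pos [ 0.5899 -0.2804  0.381 ] rot [-1.7992e+02 -5.0000e-02  1.0146e+02] q [-11.8  27.   20.9  -0.  -84.  -66.8] F [ 0.76 -0.22 -0.05] op 0.999
units [ 8.48  1.56 -0.03] yaw 2.29
```

Request:
apply_moves(
  dp=[
    [1,0.2,0],
    [2.2,0.4,0],
    [3.5,0.6,0],
    [4.8,0.9,0],
    [6,1.1,0],
    [7.2,1.3,0],
    [8,1.5,0],
    [8.48,1.56,0],
    [8.48,1.56,0],
    [8.48,1.56,0],
  ],
  yaw=[0.5,1,1.5,2,2.3,2.3,2.3,2.3,2.3,2.3],
  jaw=1.0,
)

```text
t: 28.6
tool_pos: [0.5861, -0.0656, 0.3819]
tcp_rot: [-180.0, 0.0, 89.9]
contact_force: [-0.3, -0.7, 0.3]
opening: 0.002
```

```bash
python3 -c "
from h import *
c=cam('wrist'); cv2.imwrite('pics/w9.png',c['img'][:,:,::-1]); 
go(.586,-.065,.30,90)
print(proj(c,[.586,-.065,.118]))
"
```

```text
t 28.65 pos [ 0.5861 -0.0657  0.3819] rot [-1.800e+02  1.000e-02  8.991e+01] q [  8.8  19.6   9.7   0.  -80.2 -98.9] F [ 0.6  -0.23  0.1 ] op -0.004
units [ 0.03 -0.    3.28] yaw -0.02
[[322.09460645 251.35915224]]
```

View pics/w9.png

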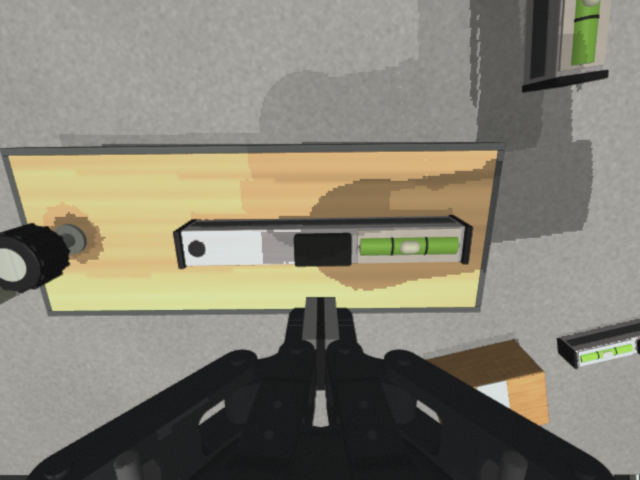

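Request:
apply_moves(
  dp=[
    [0,0,0.5],
    [0,0,1],
    [0,0,1.6],
    [0,0,2.2],
    [0,0,2.7],
    [0,0,3.1],
    [0,0,3.3],
    [0,0,3.4],
    [0,0,3.4],
    [0,0,3.4],
  ],
  yaw=[0,0,0,0,0,0,0,0,0,0],
)

```text
t: 29.9
tool_pos: [0.5862, -0.065, 0.2974]
tcp_rot: [180.0, -0.0, 90.0]
contact_force: [-0.3, -0.0, 0.4]
opening: -0.001
```

Request:
apply_moves(
  dp=[
    [0,0,0.03],
    [0,0,0.06],
    [0,0,0.09],
    [0,0,0.12],
    [0,0,0.15],
    [0,0,0.18],
    [0,0,0.2],
    [0,0,0.2],
    [0,0,0.2],
    [0,0,0.2],
  ],
  yaw=[0,0,0,0,0,0,0,0,0,0],
)

```text
t: 31.15
tool_pos: [0.5861, -0.065, 0.292]
tcp_rot: [180.0, -0.0, 90.0]
contact_force: [0.6, -2.0, -0.4]
opening: -0.002
```

Request:
apply_moves(
  dp=[
    [0,0,0.02],
    [0,0,0.04],
    [0,0,0.06],
    [0,0,0.08],
    [0,0,0.1],
    [0,0,0.12],
    [0,0,0.12],
    [0,0,0.12],
    [0,0,0.12],
    [0,0,0.12],
  ],
  yaw=[0,0,0,0,0,0,0,0,0,0],
)

```text
t: 32.4
tool_pos: [0.5861, -0.065, 0.2893]
tcp_rot: [180.0, 0.0, 90.0]
contact_force: [-1.7, 0.6, 5.5]
opening: 0.001
```

Request:
apply_moves(
  dp=[
    [0,0,0.02],
    [0,0,0.04],
    [0,0,0.06],
    [0,0,0.08],
    [0,0,0.09],
    [0,0,0.09],
    [0,0,0.09],
    [0,0,0.09],
    [0,0,0.09],
    [0,0,0.09],
  ],
  yaw=[0,0,0,0,0,0,0,0,0,0],
)

```text
t: 33.65
tool_pos: [0.586, -0.0649, 0.2877]
tcp_rot: [179.9, 0.0, 90.0]
contact_force: [-3.3, 2.1, 8.9]
opening: 0.003
```

```bash
python3 -c "
from h import *
c=cam('wrist'); cv2.imwrite('pics/w10.png',c['img'][:,:,::-1]); 
s=cam('top'); cv2.imwrite('pics/t10.png',cv2.resize(s['img'][195:245,240:340,::-1],None,fx=8,fy=8))
for i in range(6):
    viewer.camera('wrist'); print(env.get_obs()['contact_force'])
"
```

```text
[-3.02656288  1.32378178  8.06417163]
[-2.6640744   2.0363665   8.44101441]
[-3.40642538  1.31686044  8.31785942]
[-3.52102516  0.94965501  8.52114245]
[-2.66192062  0.77221384  7.37596655]
[-3.33510336  0.95488346  8.37360285]
```

View pics/w10.png

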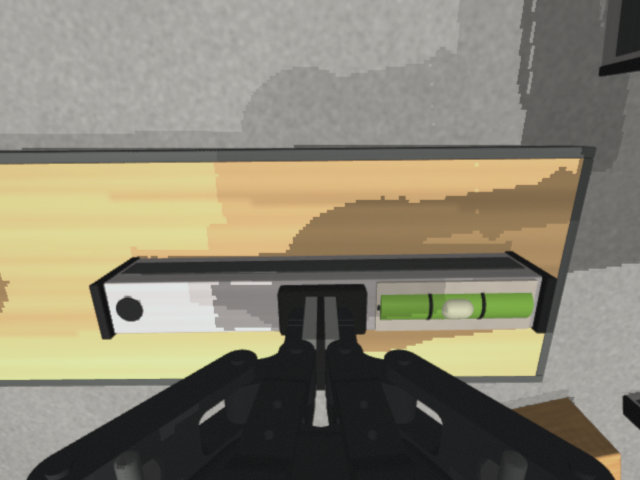

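Request:
apply_moves(
  dp=[
    [0,0,0.02],
    [0,0,0.04],
    [0,0,0.04],
    [0,0,0.04],
    [0,0,0.04],
    [0,0,0.04],
    [0,0,0.04],
    [0,0,0.04],
    [0,0,0.04],
    [0,0,0.04],
  ],
  yaw=[0,0,0,0,0,0,0,0,0,0],
)

```text
t: 35.3
tool_pos: [0.586, -0.065, 0.2869]
tcp_rot: [179.9, 0.0, 90.0]
contact_force: [-3.8, 2.0, 9.6]
opening: -0.002
```

```bash
python3 -c "
from h import *
c=cam('wrist'); cv2.imwrite('pics/w11.png',cv2.resize(c['img'][250:350,360:560,::-1],None,fx=4,fy=4)); 
for i in range(4):
    viewer.camera('wrist'); print(env.get_obs()['contact_force'])
"
```

```text
[-4.5413349   1.42052739 10.25462571]
[-3.39673685  1.70031928 10.10464624]
[-4.11677015  0.94138644  9.65413892]
[-5.26410628  2.24705148  9.92954926]
```

View pics/w11.png

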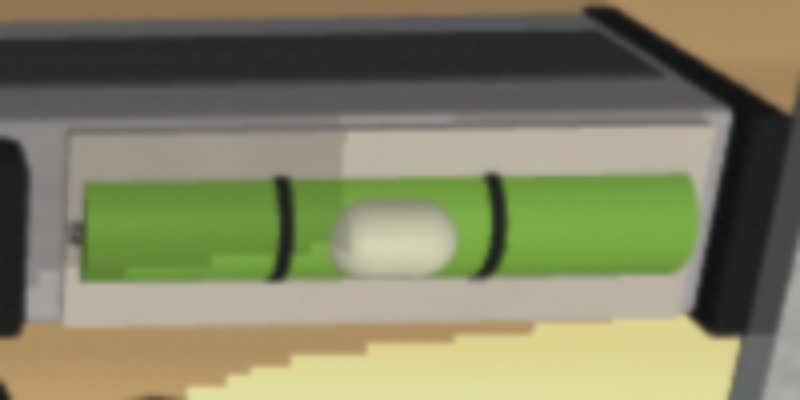

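The picture shows the bubble (x≈394) centred between the rings (x≈285 and 495, middle 390), and the push reads about 10 N. I'm handing the job in.

```bash
python3 -c "
from station import env
print(env.hand_in())"
```

```text
the job is handed in; nothing more can be done
None
```

I laid the 220 mm level lengthwise on the shelf near the bay point and let go. I then turned the knob about 126° clockwise until the bubble was centred, and finished pressing the rubber pad with the closed fingers.

My last checks before handing in, at about 35.5 s of the 64 s allowed:
- **Bubble:** it was within about 1 mm of the vial's middle, in the top view with the knob let go and in the wrist view under the press.
- **Push:** the vertical force was steady at 9.7 to 10.3 N. With the level's own weight, that puts about 13 N on the shelf.
- **Sideways force:** 3 to 5 N also showed while pressing, but the level did not visibly shift.
- **Other objects:** I moved nothing near the carton, tape or cards. I did not measure their positions again at the end.

None of the checks failed. The one disagreement was partway through the turn, when the bubble offset read 4.8 mm against about 4 mm worked out from the turn. I set the last turn between the two. `hand_in` gave no verdict.

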